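Unload an engraved cup and show it to the inspection camera

TASK

The engraved cup lies in the rotary fixture with the tailstock nose in its mouth. Leave the cup lying there while you slide the tailstock back along its track until its pointer lines up with the brass index tab, then lift the cup out and hold it in the air before the inspection camera: cup level, engraving squarely facing the lens, centred at lens height and 140 mm from the glass. Finish while holding it there still, with the tailstock still at the tab, and do not disturb the camera or the other things on the bench.

Things in the scene. Friction and masses are not known exactly. Their poses are not given: they have to be found in the camera images.
- fixture: Fixed rotary fixture: dark base plate 130 x 440 x 16 mm; origin under its centre at bench level, z up, y along the cup axis from the grey headstock (y -208 to -88, top 110 mm up) to the tailstock. Cup axis at x 0, z 78. Roller pairs (diameter 18, centres x +-20, z 49) carry the cup at y -63 and y 13, 14 mm long each; between them the space beside the cup is free down to the plate
- tailstock (a joint): Slide of the tailstock along fixture y, m, 0 to 0.125, grows away from the cup; 3 N friction, stays where left. Starts at 0 to 0.008, its conical nose (diameter 16 to 32 mm) reaching 6 to 22 mm into the cup's mouth without clamping, so the cup cannot be lifted until it is slid back about 25 mm
- tail_grip (a point): Centre of the tailstock's black grip block, 14 mm (fixture x) by 22 mm (fixture y), top 16 mm above this point, free on its sides down to 20 mm below this point. Slides with the tailstock; axes as the fixture's
- tail_pointer (a point): Tip of the small steel pointer on the tailstock's far (+x) side, 52 mm from the track's centre line, 38 mm up; slides with the tailstock at the same fixture y as the grip block. Pointer is 4 mm wide
- index_tab: Brass index tab clamped on the base plate's +x edge beside the track, 6 x 16 mm foot with a 4 mm wide, 32 mm high upright; origin under its centre on the plate; axes as the fixture's. It sits where the tailstock joint reads 0.06 to 0.11; the tailstock is at the tab when the pointer and the tab have the same fixture y
- cup: The engraved cup, black coated metal, straight, outside diameter 52 mm, length 110 mm, wall 3 mm, 100 to 210 g, lying on the rollers. Origin on its axis at mid length; y along the axis to the open mouth (towards the tailstock), x towards the engraved side, z up as it lies. It may be gripped across x, a little on the base side of the middle, clear of the engraving
- engraving (a point): Centre of the pale engraved panel of fine lines on the cup's side, about 36 mm along the cup by 33 mm round it: 26 mm from the cup's axis on its +x side and 26 mm from mid length towards the mouth. Axes as the cup's
- stand: Inspection camera stand, fixed: dark foot 130 x 110 x 14 mm with a steel post of diameter 18 to 314 mm high, origin under the post at bench level; the camera on the post looks level along the stand's +y axis. Place and yaw vary
- lens (a point): Centre of the camera's lens glass, 70 mm ahead of the post's axis, at a height of 210 to 290 mm that varies; the camera head is 52 mm wide, 46 mm high. Axes as the stand's, the lens looks along +y
- view_point (a point): Point in the air on the lens axis, 140 mm straight ahead (stand +y) of the lens glass, where the centre of the engraving is to be held. Axes as the stand's
- blank_cup: Bystander: loose cup of the same shape without engraving, standing upright on its base on the bench, origin under its base
- focus_block: Bystander: loose stepped dark steel focus block 50 x 30 x 32 mm, origin under it
- driver: Bystander: loose screwdriver lying on the bench beyond the fixture, origin under its middle
Not all that is in view belongs to the job. What is shaped like the cup but blue or orange is not meant.

How it is judged:
On the way, in this order (a step that is already met when the one before it is completed fails the run):
1. the tailstock's pointer is at the index tab (within 6 mm) while the cup still lies in the fixture (y of tail_pointer in the frame of index_tab between -0.006 and 0.006 m and z of cup in the frame of fixture below 0.09 m and horizontal distance between cup and fixture below 0.07 m), for 0.3 s.
2. the cup is lifted clear of the fixture (height (world z) of cup above 0.14 m and contact force between cup and fixture below 0.1 N), for 0.2 s.
At the end, for the whole second after the job is handed in: The cup is held still by the fingers alone, off fixture and stand: engraving centre within 20 mm of the view point, engraved side facing the lens within 0.17 rad, cup axis level within 0.17 rad; tailstock pointer within 6 mm of the index tab along the track (y of tail_pointer in the frame of index_tab between -0.006 and 0.006 m and distance between engraving and view_point below 0.02 m and angle between the x axis of cup and the y axis of stand, either way round below 0.17 rad and y of cup in the frame of view_point above 0.01 m and angle between cup's own y axis and vertical between 1.4 and 1.74 rad and linear speed of cup below 0.02 m/s and contact force between cup and the fingers above 1 N and contact force between cup and fixture below 0.1 N and contact force between cup and stand below 0.1 N); the arm keeps its last pose, push and grip.
It fails at once if a bystander is moved more than 30 mm (distance of any of blank_cup, focus_block, driver from where it was at the start of the episode above 0.03 m).
It fails at once if the camera is shifted more than 15 mm (distance of lens from where it was at the start of the episode above 0.015 m).
It also fails if it takes over 58 s, if anything falls off the work surface, if the arm or the gripper's body presses on something with over 40 N, if the wrist force passes 120 N, or if a joint passes its speed limit or range.

ROBOT

A 6-joint arm with a two-finger parallel gripper is mounted at the origin on the work surface. World frame = base frame: x ahead of the robot, y to its left, z up, the work surface at z = 0. Lengths are in m, angles in rad, forces in N, time in s.
With the tool pointing down it reaches from about 0.25 to 0.775 m from the base axis. Payload 4 kg.
Tool frame: the origin (TCP) lies on the centre line of the jaws, within the pads' length; the fingertips stand 8 mm ahead of it and the grasp point (between the pads) lies 11 mm behind it; x points along the fingers, y is the direction in which the jaws open and shut, and the axes are right-handed (so a half turn about x gives the same grasp; the last joint's range is limited). The gripper opens to 85 mm and grips with 20 to 120 N. Pads are 22 mm wide; open, the fingers measure 114 mm over their backs; the gripper's body (76 mm by 85 mm) begins 54 mm behind the grasp point. The pads swing forward as they close: fully open they stand 13 mm farther back than shut.
Start: joints at [-1.36, 0.087, 1.371, -0, 1.684, -0.103], TCP at [0.17, -0.523, 0.239] pointing down, gripper open.
Joint ranges: [-3.1, 3.1], [-0.76, 2.03], [0.27, 2.55], [-1.08, 4.22], [0.17, 2.65], [-2.57, 2.57]. Speed limits (rad/s): [2.79, 2.79, 3.14, 3.14, 3.14, 3.14].

INTERFACE

Orientations are given as a 3x3 rotation matrix whose columns are the frame's x, y, z axes.
In Python, from station import read_state, capture, camera_params, job_done, cut_out gives the robot as it stands.
- The arm moves only by the tool arm_command, never from a script. Its argument "deltas" is a list of rows, each a list of 3 entries, a list of its own where there are three numbers: the opening, from 0 (shut) to 1 (fully open), then the shift along the tool's x, y, z in cm, then the turn about the tool's x in rad. A call has 1 to 20 rows; each row is the pose to reach, as a shift and turn from the pose measured when the call began, along the tool's axes at that moment; what a row does not reach only later rows make up. A row lasts 1/12 s, in which the tool goes at most 41.7 mm and 7.16 degrees, less where a joint would pass 70% of its speed; a pose out of reach is approached as far as the arm can. A call with a gripper value outside its range is refused whole. The fingers move at their own pace and stop on an object; the grip force is fixed at half the most. Time passes only in rows, so rows that repeat a pose let the fingers close. It gives the time, the measured TCP pose, the force and the opening at its end, in the units of the state.
- read_state(): the state, without advancing time (a new reading comes with each control period).
- capture(name): name is "scene" or "top" or "wrist"; returns the picture (480x640x3 uint8, red, green, blue); there is no depth.
- camera_params(name): a dict with "mtx" (3x3 intrinsics, pixels), "R" (3x3) and "t" (3): a world point X has camera coordinates R X + t; the wrist camera has in their place "mount" (4x4, takes a point from camera to tool coordinates, whose origin is the TCP and whose axes are the tool frame's). Camera axes: x right, y down, z forward; pixel columns grow to the right and rows downward; lengths in m; the calibration is good to about 2 mm. The wrist camera is an equidistant fisheye: a pixel r from the principal point sees the ray r / f radians off the axis. A picture is of the moment at which its call begins: read the wrist's pose just before it. camera_params takes no time and is no camera call.
- job_done(): hands the job in, once; it reports no verdict.
Trained networks look in the newest picture that a camera, given by its name, has taken for a name from the list of things; names that differ only in an ending like _2 or _b are one class to them, and where a whole thing is asked for, a point or a joint stands for the part that bears it (a point fixed in the world has none). Each returns a list of dicts, best first, with "conf" (0 to 1); they miss things now and then, are a little off and sometimes report something else, mostly with a low value. They report only what shows in the picture. A call takes as long as a camera call. They do not tell look-alikes from the thing itself.
- cut_out(name, camera): "pixels" (480x640 bool, what is visible of it) and "xy" ([column, row] in pixels, amid what is visible of it).
The state is a dict: "t": time; "q": joint angles; "qd": joint speeds; "effort": joint torques, N m; "eef_pos": TCP position; "ee_rot": TCP orientation; "force": force on the tool from outside, world axes, zero at the start; "wrist_torque": the same for the moment, N m; "finger_gap": finger opening in m.
Only numpy, scipy, OpenCV 4.12 (cv2) and the standard library are available. Lean on these libraries where they do the work, as an engineer would, in place of code of your own. Each camera call takes 0.05 s, during which the arm holds its last target. There are 200 camera calls.

## Working session

There is one attempt and no reset: what is moved stays moved. The work goes in short steps, Python scripts to look and compute and a tool call to move; the robot and the scene stay as the last step left them, time stands still between calls to the robot, and variables do not carry over. Pictures are saved under pics/ and viewed, about 8 in all and at most 12, crops included, and the job is handed in when it is done.

Besides the shell and the picture viewer there is one more tool, called by a JSON object that holds its "api" and its "payload". arm_command: Moves the arm, as the interface text tells. Its arguments: {"type":"object","properties":{"deltas":{"type":"array","items":{"type":"array"}}},"required":["deltas"]}

```bash
ls; mkdir -p pics; python3 - <<'E'
from station import *
import cv2,numpy as np
for n in("scene","top"):
    im=capture(n); cv2.imwrite(f"pics/{n}0.png",im[:,:,::-1])
    p=camera_params(n); print(n,np.round(p["mtx"],1).tolist(),np.round(p["R"],3).tolist(),np.round(p["t"],3).tolist())
    for o in["fixture","tail_grip","tail_pointer","index_tab","cup","engraving","stand","lens","blank_cup","focus_block","driver"]:
        print(o,[(round(d["conf"],2),np.round(d["xy"]).tolist(),int(d["pixels"].sum())) for d in cut_out(o,n)[:4]])
print(camera_params("wrist")); print(read_state())
E
```

```text
pics
scene [[467.7, 0.0, 313.4], [0.0, 467.7, 244.9], [0.0, 0.0, 1.0]] [[0.514, 0.858, 0.016], [0.665, -0.386, -0.639], [-0.542, 0.339, -0.769]] [-0.23, -0.254, 1.472]
fixture [(0.93, [340.0, 269.0], 6599)]
tail_grip [(0.75, [380.0, 233.0], 499)]
tail_pointer [(0.92, [379.0, 234.0], 490), (0.28, [147.0, 332.0], 1507)]
index_tab [(0.33, [265.0, 265.0], 302), (0.32, [382.0, 232.0], 477)]
cup [(0.97, [346.0, 378.0], 1383), (0.79, [357.0, 249.0], 941), (0.72, [351.0, 192.0], 629), (0.64, [239.0, 306.0], 1065)]
engraving [(0.97, [345.0, 380.0], 1461), (0.96, [350.0, 190.0], 598), (0.9, [241.0, 310.0], 1075), (0.8, [422.0, 305.0], 1021)]
stand [(0.81, [154.0, 381.0], 5197)]
lens [(0.84, [148.0, 332.0], 1486)]
blank_cup [(0.77, [405.0, 183.0], 652)]
focus_block [(0.19, [405.0, 184.0], 688)]
driver [(0.6, [403.0, 183.0], 700), (0.57, [394.0, 358.0], 593), (0.42, [264.0, 264.0], 262)]
top [[532.0, 0.0, 314.5], [0.0, 532.0, 239.7], [0.0, 0.0, 1.0]] [[-0.004, -1.0, 0.009], [-0.997, 0.003, -0.078], [0.078, -0.01, -0.997]] [-0.045, 0.558, 1.422]
fixture [(0.75, [256.0, 266.0], 6904)]
tail_grip []
[... 1050 characters left out ...]
e+00, -4.31255652e-05,
        1.68362982e+00, -1.03095363e-01]), 'qd': array([ 0.0008517 , -0.00025436,  0.00213512, -0.0004164 ,  0.00017238,
       -0.00123544]), 'effort': array([ 9.81148805e-04, -3.51731479e+01, -3.13464940e+01, -9.86105465e-05,
        2.31706526e-04, -7.05753152e-06]), 'eef_pos': array([ 0.16975532, -0.52314737,  0.23934865]), 'ee_rot': array([[-2.59032188e-05,  3.08668591e-01, -9.51169648e-01],
       [-8.37735848e-05, -9.51169646e-01, -3.08668588e-01],
       [-9.99999996e-01,  7.16873812e-05,  5.04966299e-05]]), 'force': array([-0.73255628, -0.14299726, -1.1962585 ]), 'wrist_torque': array([-0.01543992, -0.00323427,  0.00865357]), 'finger_gap': 0.08541746528060004}
```

View pics/scene0.png

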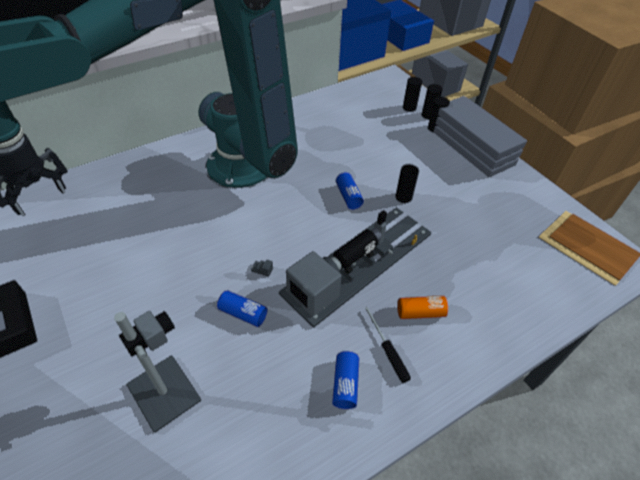

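View pics/top0.png

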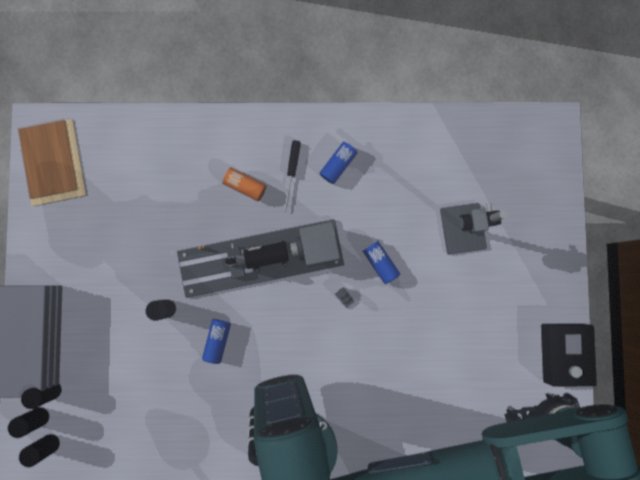

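The scene picture shows cup-like things: black cup in the fixture (357,249) with its pale panel on it, blank black cup standing (407,183), blue ones at (349,190), (241,308), (346,380), orange at (422,306), and black ones far off at (412,93) and (432,100). The one wanted is the cup at (357,249) in the scene picture, (265,255) in the top one. The camera stand is at (155,370), with its lens looking right, towards the fixture. I'll check this in close crops.

```bash
python3 - <<'E'
import cv2,numpy as np
s=cv2.imread("pics/scene0.png");t=cv2.imread("pics/top0.png")
def c(im,x,y,w,h,W,H): return cv2.resize(im[y:y+h,x:x+w],(W,H),interpolation=cv2.INTER_CUBIC)
a=c(t,170,210,180,100,540,300); b=c(t,435,190,86,100,258,300)
d=c(s,275,195,165,135,540,442)[:300]; d=c(s,275,200,180,100,540,300); e=c(s,100,300,110,128,258,300)
cv2.imwrite("pics/crop1.png",np.vstack([np.hstack([a,b]),np.hstack([d,e])]))
E
```

```text
(no output)
```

View pics/crop1.png

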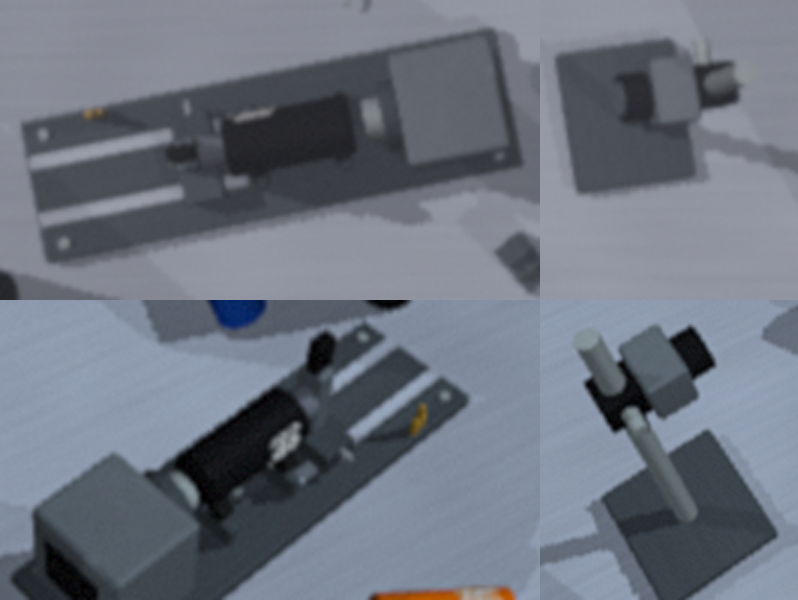

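```bash
cat > h.py <<'E'
import numpy as np,cv2
from station import *
from scipy.optimize import least_squares
P={n:camera_params(n) for n in("scene","top")}
def proj(n,X):
    p=P[n]; c=np.atleast_2d(X)@p["R"].T+p["t"]; c=c@p["mtx"].T; return c[:,:2]/c[:,2:]
def onz(n,uv,z):
    p=P[n]; d=p["R"].T@np.linalg.solve(p["mtx"],[uv[0],uv[1],1]); o=-p["R"].T@p["t"]; return o+d*(z-o[2])/d[2]
def tri(obs):
    return least_squares(lambda X:np.concatenate([proj(n,X)[0]-uv for n,uv in obs]),[.4,0,.1])
def T(x,y,a,L):
    c,s=np.cos(a),np.sin(a); L=np.atleast_2d(L); return np.c_[x+c*L[:,0]-s*L[:,1],y+s*L[:,0]+c*L[:,1],L[:,2]]
E
python3 - <<'E'
from h import *
z=.016
obs=[("top",(177.3,251.3),(.065,.22,z)),("top",(186,297.3),(-.065,.22,z)),("top",(343.7,265),(-.065,-.22,z)),("top",(334,220),(.065,-.22,z)),
("scene",(431,233.3),(.065,.22,z)),("scene",(396.7,207.3),(-.065,.22,z)),("scene",(279,292.7),(-.065,-.22,z))]
f=lambda p:np.concatenate([(proj(n,T(*p,l))[0]-uv) for n,uv,l in obs])
r=least_squares(f,[.5,.1,0.1]); print("fixture",r.x.round(4),r.fun.round(1)); F=r.x
def loc(X): 
    c,s=np.cos(F[2]),np.sin(F[2]); d=X[:2]-F[:2]; return np.round([c*d[0]+s*d[1],-s*d[0]+c*d[1],X[2]],4)
for nm,o in dict(pointer=[("top",(232,245)),("scene",(390.7,251))],).items():
    r=tri(o); print(nm,r.x.round(4),r.fun.round(1),loc(r.x))
print("ptr z38",loc(onz("top",(232,245),.038)),loc(onz("scene",(390.7,251),.038)))
print("tab z40",loc(onz("top",(201,247.7),.048)),loc(onz("scene",(415.3,235.3),.048)))
print("grip top",loc(onz("top",(230,261),.11)))
print("cup ends top z78",loc(onz("top",(288,250),.1)),loc(onz("top",(246,259),.1)))
# stand
for uv in [(440.7,209),(479,203.3),(486.7,250),(448.3,254.3)]: print("foot",onz("top",uv,.014).round(4))
print("foot s",[onz("scene",uv,.014).round(4) for uv in [(172.5,356.3),(201,400.2),(126.9,384)]])
print("post",onz("top",(503.3,214),.314).round(4),onz("scene",(119.2,317),.314).round(4),onz("scene",(161,391.7),.014).round(4))
r=tri([("scene",(171.6,321.3)),("top",(460.7,222.3))]); print("lens",r.x.round(4),r.fun.round(1))
E
```

```text
fixture [0.5115 0.0994 0.1989] [-0.7 -1.4 -0.7 -0.2  1.2 -0.7  1.1 -2.3  0.8 -2.  -0.7 -1.4 -1.4 -2.2]
pointer [0.5433 0.1747 0.0376] [-0. -0. -0.  0.] [0.046  0.0675 0.0376]
ptr z38 [0.0459 0.0674 0.038 ] [0.0463 0.0673 0.038 ]
tab z40 [0.0544 0.148  0.048 ] [0.0583 0.1487 0.048 ]
grip top [0.     0.0707 0.11  ]
cup ends top z78 [-0.0014 -0.0786  0.1   ] [-0.0025  0.0311  0.1   ]
foot [ 0.6424 -0.394   0.014 ]
foot [ 0.658 -0.5    0.014]
foot [ 0.5292 -0.5175  0.014 ]
foot [ 0.5177 -0.412   0.014 ]
foot s [array([ 0.5276, -0.4119,  0.014 ]), array([ 0.6523, -0.3956,  0.014 ]), array([ 0.5398, -0.5173,  0.014 ])]
post [ 0.5902 -0.4557  0.314 ] [ 0.5929 -0.458   0.314 ] [ 0.5926 -0.4609  0.014 ]
lens [ 0.5825 -0.3871  0.2242] [-0.3 -0.  -0.3 -0.1]
```

The crops confirm it: the cup with the pale panel lies in the fixture with its mouth at the tailstock. The brass tab is at about (201,248) in the top picture, the pointer at (232,245), and the lens points at the fixture. The fit agrees with the given sizes (pointer at z 38 mm, yaw 0.199). I'm moving above the tailstock.

{"api": "arm_command", "payload": {"deltas": [[1,[-3,-55.5,-52.5],-1.456],[1,[-3,-55.5,-52.5],-1.456],[1,[-3,-55.5,-52.5],-1.456],[1,[-3,-55.5,-52.5],-1.456],[1,[-3,-55.5,-52.5],-1.456],[1,[-3,-55.5,-52.5],-1.456],[1,[-3,-55.5,-52.5],-1.456],[1,[-3,-55.5,-52.5],-1.456],[1,[-3,-55.5,-52.5],-1.456],[1,[-3,-55.5,-52.5],-1.456],[1,[-3,-55.5,-52.5],-1.456],[1,[-3,-55.5,-52.5],-1.456],[1,[-3,-55.5,-52.5],-1.456],[1,[-3,-55.5,-52.5],-1.456],[1,[-3,-55.5,-52.5],-1.456],[1,[-3,-55.5,-52.5],-1.456],[1,[-3,-55.5,-52.5],-1.456],[1,[-3,-55.5,-52.5],-1.456],[1,[-3,-55.5,-52.5],-1.456],[1,[-3,-55.5,-52.5],-1.456]]}}

```text
t: 2.87
eef_pos: [0.4985, 0.1697, 0.2685]
ee_rot: [[-0.001, 0.979, 0.202], [0.0, 0.202, -0.979], [-1.0, -0.001, -0.001]]
force: [-0.6, 0.4, -0.1]
finger_gap: 0.0855
```

```bash
cat >> h.py <<'E'
W=camera_params("wrist")
def wproj(X,st):
    M=W["mount"]; Xt=(np.atleast_2d(X)-st["eef_pos"])@st["ee_rot"]; Xc=(Xt-M[:3,3])@M[:3,:3]
    r=np.hypot(Xc[:,0],Xc[:,1]); th=np.arctan2(r,Xc[:,2]); f=W["mtx"][0,0]
    return np.c_[W["mtx"][0,2]+f*th*Xc[:,0]/r, W["mtx"][1,2]+f*th*Xc[:,1]/r]
def wonz(uv,st,z):
    M=W["mount"]; f=W["mtx"][0,0]; d=np.array(uv,float)-W["mtx"][:2,2]; r=np.hypot(*d); th=r/f
    c=np.r_[np.sin(th)*d/r,np.cos(th)]; w=st["ee_rot"]@(M[:3,:3]@c); o=st["eef_pos"]+st["ee_rot"]@M[:3,3]
    return o+w*(z-o[2])/w[2]
F=np.array([.5115,.0994,.1989])
def loc(X,F=F):
    c,s=np.cos(F[2]),np.sin(F[2]); d=X[:2]-F[:2]; return np.round([c*d[0]+s*d[1],-s*d[0]+c*d[1],X[2]],4)
E
python3 - <<'E'
from h import *
import pickle
st=read_state(); im=capture("wrist"); pickle.dump(st,open("st1.pkl","wb"))
cv2.imwrite("pics/w1raw.png",im[:,:,::-1])
cv2.imwrite("pics/w1.png",cv2.resize(im[:,:,::-1],(800,600),interpolation=cv2.INTER_CUBIC))
for o in["fixture","tail_grip","tail_pointer","index_tab","cup","engraving"]:
    print(o,[(round(d["conf"],2),np.round(d["xy"]).tolist(),int(d["pixels"].sum())) for d in cut_out(o,"wrist")[:3]])
for l in [(.065,.22,.016),(-.065,.22,.016),(.052,.0675,.038),(0,.07,.11)]: print(l,wproj(T(*F,l),st).round(0))
E
```

```text
fixture [(0.64, [327.0, 208.0], 35458)]
tail_grip []
tail_pointer [(0.82, [330.0, 216.0], 4023), (0.53, [329.0, 210.0], 35707)]
index_tab [(0.7, [389.0, 128.0], 132)]
cup [(0.9, [331.0, 308.0], 5612), (0.88, [154.0, 131.0], 4600), (0.66, [494.0, 445.0], 140)]
engraving [(0.98, [503.0, 266.0], 3882), (0.76, [329.0, 304.0], 5610), (0.71, [150.0, 126.0], 4654)]
(0.065, 0.22, 0.016) [[392.  65.]]
(-0.065, 0.22, 0.016) [[265.  65.]]
(0.052, 0.0675, 0.038) [[379. 213.]]
(0, 0.07, 0.11) [[327. 230.]]
```

View pics/w1.png

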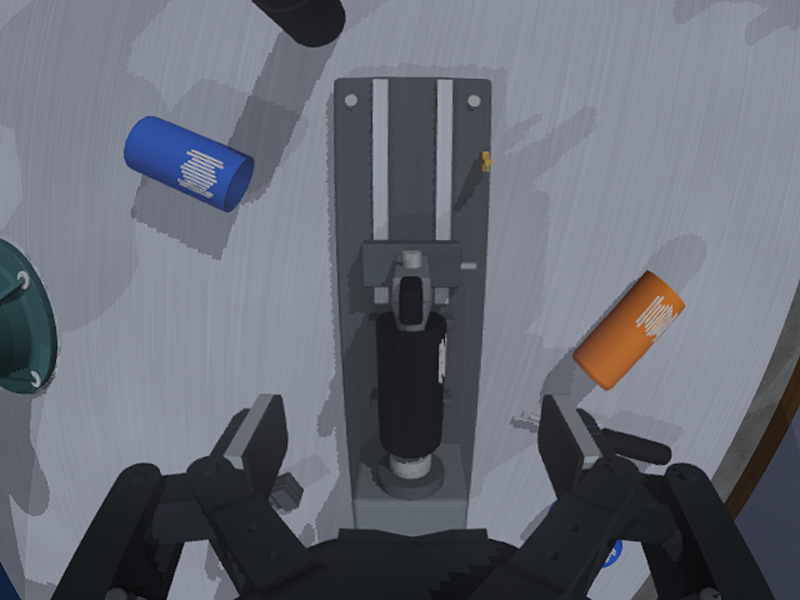

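The wrist view shows the pointer tip at (476,266), the tab at (487,161), the grip block at (411,300) and the cup at (411,385), all in the enlarged picture's pixels. The fixture pose agrees to about 2 mm.

```bash
python3 - <<'E'
from h import *
import pickle
st=pickle.load(open("st1.pkl","rb")); im=cv2.imread("pics/w1raw.png")
hsv=cv2.cvtColor(im,cv2.COLOR_BGR2HSV)
m=cv2.inRange(hsv,(12,110,60),(32,255,255)); m[:, :370]=0; m[:,410:]=0; m[:100]=0; m[160:]=0
ys,xs=np.nonzero(m); print("tab px",xs.min(),xs.max(),ys.min(),ys.max())
for v in(ys.min(),ys.mean(),ys.max()): print([loc(wonz((xs.mean(),v),st,z)) for z in(.018,.048)])
print("ptr",loc(wonz((380.8,212.8),st,.038)))
for uv in[(410/1.25,277/1.25),(411/1.25,323/1.25)]: print("grip edge",[loc(wonz(uv,st,z)) for z in(.10,.11,.12,.13,.14)])
o=[("scene",(381.5,211.5)),("top",(229,261))]; r=tri(o); print("griptri",loc(r.x),r.fun.round(1))
for n in("scene","top"):
    g=cv2.imread(f"pics/{n}0.png"); x,y=(381,218) if n=="scene" else (232,261)
    s=g[y-14:y+15,x-14:x+15].max(2); print(n); print("\n".join(" ".join(f"{v:3d}" for v in q) for q in s[::2]))
print("cup ends",loc(wonz((412/1.25,315/1.25),st,.104)),loc(wonz((411/1.25,457/1.25),st,.104)))
print("cup sides",[loc(wonz((u/1.25,395/1.25),st,.085)) for u in(378,443)])
E
```

```text
tab px 385 393 121 136
[array([0.0612, 0.1606, 0.018 ]), array([0.0566, 0.1601, 0.048 ])]
[array([0.0614, 0.1524, 0.018 ]), array([0.0567, 0.1526, 0.048 ])]
[array([0.0615, 0.1449, 0.018 ]), array([0.0569, 0.1457, 0.048 ])]
ptr [0.0536 0.0676 0.038 ]
grip edge [array([0.0003, 0.0743, 0.1   ]), array([0.0004, 0.0769, 0.11  ]), array([0.0004, 0.0796, 0.12  ]), array([0.0005, 0.0822, 0.13  ]), array([0.0005, 0.0848, 0.14  ])]
grip edge [array([0.0011, 0.0412, 0.1   ]), array([0.0012, 0.0449, 0.11  ]), array([0.0012, 0.0487, 0.12  ]), array([0.0012, 0.0524, 0.13  ]), array([0.0012, 0.0561, 0.14  ])]
griptri [-0.0028  0.0672  0.1466] [ 0.5 -0.   0.4  0.3]
scene
105 105 106 107 106 106 107 107 105 106 106 106 104 107 106 104 108 106 103 103 102 103 104 105 105 103 105 103 104
107 105 104 105 105 105 106 107 106 106 106 105 104 106 103 103 103 102 104 104 104 109 111 117 128 125 135 139 132
106 105 105 105 103 104 104 106 105 106 107 109 109 110 118 135 134 136 141 140 142 155 157 159 160 147 132 117  95
109 112 112 110 108 116 131 135 135 140 152 158 156 147 126 108  84  99 132 153 160 160
[... 2489 characters left out ...]
 81  80  78  79  79  79  79  82  80  77  73  71  66  68  67  67  67  65  66  64  59  61  65  63
 85  85  85  85  84  81  81  80  79  79  78  80  86  85  85  86  85  83  83  82  79  83  82  79  72  70  82 111 118
 84  83  82  84  84  85  90  92  93  97 101 108  99  90  86  85  87  84  86  86  87  87  87  89  84  79  84 115 124
107 114 122 129 142 149 153 154 154 154 152 151 138 105  87  86  86  86  87  86  85  87  87  89  87  82  70  74  84
164 165 165 166 166 166 166 166 164 160 157 152 139 108  90  87  85  86  86  87  85  85  85  83  83  78  68  61  63
cup ends [0.0018 0.0485 0.104 ] [ 0.0016 -0.0711  0.104 ]
cup sides [array([-0.0245, -0.0248,  0.085 ]), array([ 0.0264, -0.0245,  0.085 ])]
```

Tab at fixture y ≈ 0.153 and pointer at 0.0676, so the travel is about 85 mm. The grip block top is at about z 0.143. I'm descending and gripping it.

{"api": "arm_command", "payload": {"deltas": [[0.5,[4,0,0.3],0.004],[0.5,[8,0,0.3],0.004],[0.5,[11.5,0,0.3],0.004],[0.5,[13.5,0,0.35],0.004],[0.5,[14.6,0,0.35],0.004],[0.5,[14.6,0,0.35],0.004],[0,[14.6,0,0.35],0.004],[0,[14.6,0,0.35],0.004],[0,[14.6,0,0.35],0.004],[0,[14.6,0,0.35],0.004],[0,[14.6,0,0.35],0.004],[0,[14.6,0,0.35],0.004],[0,[14.6,0,0.35],0.004],[0,[14.6,0,0.35],0.004]]}}

```text
t: 4.38
eef_pos: [0.4989, 0.1619, 0.1266]
ee_rot: [[0.003, 0.981, 0.192], [-0.0, 0.192, -0.981], [-1.0, 0.003, 0.001]]
force: [-3.8, -2.4, 6.2]
finger_gap: 0.013
```

{"api": "arm_command", "payload": {"deltas": [[0,[0,0,-1],0],[0,[0,0,-2.5],0],[0,[0,0,-4],0],[0,[0,0,-5.5],0],[0,[0,0,-7],0],[0,[0,0,-8],0],[0,[0,0,-8.5],0],[0,[0,0,-8.5],0],[0,[0,0,-8.5],0]]}}

```text
t: 5.13
eef_pos: [0.482, 0.2465, 0.1266]
ee_rot: [[0.002, 0.981, 0.193], [0.002, 0.193, -0.981], [-1.0, 0.002, -0.002]]
force: [-4.0, 2.2, -0.8]
finger_gap: 0.0133
```

```bash
python3 - <<'E'
from h import *
import pickle
st=read_state(); im=capture("wrist"); pickle.dump(st,open("st2.pkl","wb")); print(loc(st["eef_pos"]),st["force"].round(1))
cv2.imwrite("pics/w2raw.png",im[:,:,::-1])
# predicted pixels
u=wproj(T(*F,[(.052,.153,.038),(.062,.153,.048)]),st); print(u.round())
c=u.mean(0).astype(int); x=max(c[0]-100,0); y=max(c[1]-75,0); print(x,y)
a=im[y:y+150,x:x+200,::-1]; cv2.imwrite("pics/w2.png",cv2.resize(a,None,fx=4,fy=4,interpolation=cv2.INTER_CUBIC))
E
```

```text
[1.000e-04 1.500e-01 1.266e-01] [-4.   2.2 -0.8]
[[408. 253.]
 [427. 258.]]
317 180
```

View pics/w2.png

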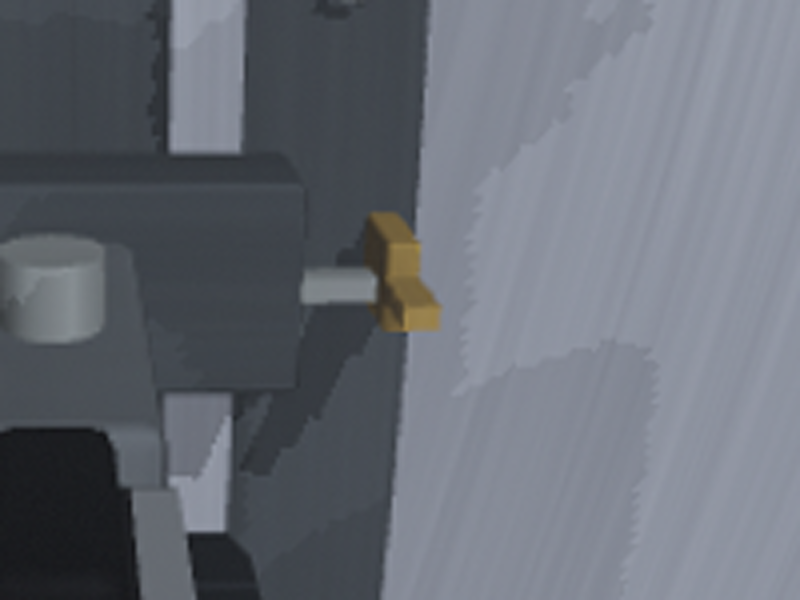

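Pointer tip centred at crop (375,286), upright's top face at (413,317), foot's far edge at row 213. I'll compute both at their own heights.

```bash
python3 - <<'E'
from h import *
import pickle
st=pickle.load(open("st2.pkl","rb"))
q=lambda u,v,z:loc(wonz((317+(u+.5)/4-.5,180+(v+.5)/4-.5),st,z))
for z in(.036,.038,.04): print("ptr",q(370,286,z))
for z in(.046,.048,.050): print("tabtop",q(413,317,z),q(413,304,z),q(413,330,z))
print("foot far",[q(395,240,.02),q(380,213,.018),q(380,213,.022)])
E
```

```text
ptr [0.0531 0.1535 0.036 ]
ptr [0.0526 0.1542 0.038 ]
ptr [0.0522 0.1549 0.04  ]
tabtop [0.0582 0.1517 0.046 ] [0.058  0.1539 0.046 ] [0.0583 0.1495 0.046 ]
tabtop [0.0576 0.1525 0.048 ] [0.0575 0.1547 0.048 ] [0.0578 0.1503 0.048 ]
tabtop [0.0571 0.1532 0.05  ] [0.0569 0.1554 0.05  ] [0.0573 0.1511 0.05  ]
foot far [array([0.0607, 0.1563, 0.02  ]), array([0.0582, 0.1606, 0.018 ]), array([0.0572, 0.1618, 0.022 ])]
```

Pointer and tab agree within about 1.5 mm. I'll nudge back by 1 mm, hold, release and rise, then go over the cup for a look.

{"api": "arm_command", "payload": {"deltas": [[0,[0,0,0.1],0],[0,[0,0,0.1],0],[0,[0,0,0.1],0],[0.6,[0,0,0.1],0],[0.6,[0,0,0.1],0],[0.6,[0,0,0.1],0],[0.6,[-2,0,0.1],0],[1,[-6,0,0.1],0],[1,[-9,0,3],0],[1,[-9,0,7],0],[1,[-9,0,11],0],[1,[-9,0,15],0],[1,[-9,0,18],0],[1,[-9,0,18.5],0],[1,[-9,0,18.5],0],[1,[-9,0,18.5],0]]}}

```text
t: 6.52
eef_pos: [0.5177, 0.0645, 0.2167]
ee_rot: [[0.003, 0.981, 0.192], [0.002, 0.192, -0.981], [-1.0, 0.003, -0.002]]
force: [-0.4, 0.1, 0.5]
finger_gap: 0.0854
```

```bash
python3 - <<'E'
from h import *
import pickle
st=read_state(); im=capture("wrist"); pickle.dump(st,open("st3.pkl","wb")); print(loc(st["eef_pos"]),st["force"].round(1))
cv2.imwrite("pics/w3raw.png",im[:,:,::-1])
print(wproj(T(*F,[(0,-.08,.104),(0,.03,.104),(.052,.153,.038),(.0265,0,.078)]),st).round())
cv2.imwrite("pics/w3.png",cv2.resize(im[80:440,120:600,::-1],(800,600),interpolation=cv2.INTER_CUBIC))
E
```

```text
[-0.0008 -0.0355  0.2167] [-0.4  0.1  0.5]
[[329. 302.]
 [328. 152.]
 [390.   7.]
 [364. 190.]]
```

View pics/w3.png

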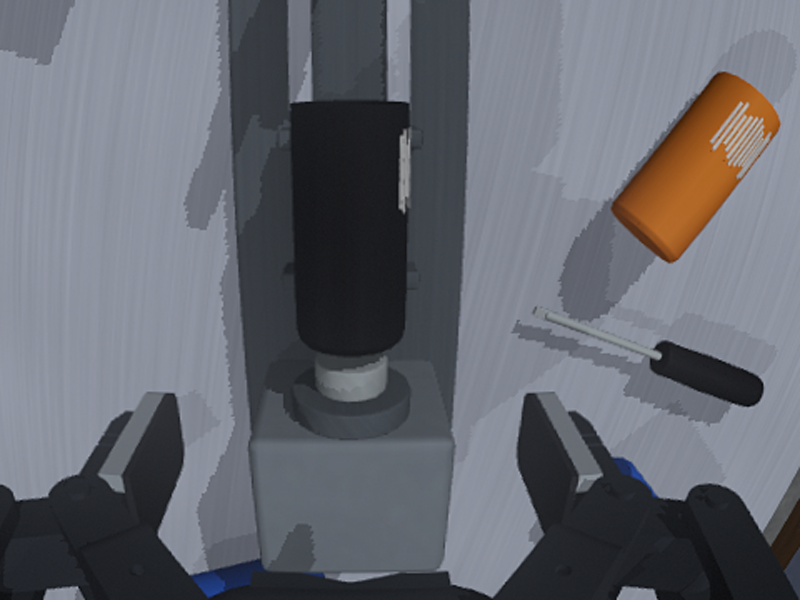

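The cup still lies on the rollers: mouth at row 102, base at row 354, panel at (405,170), and the nose is clear. Mid length is at fixture y ≈ -0.017, so I'll grip at about -0.031. Descending open.

{"api": "arm_command", "payload": {"deltas": [[1,[3.5,0.2,-0.45],0],[1,[7,0.2,-0.45],0],[1,[10,0.2,-0.45],0],[1,[12.5,0.2,-0.45],0],[1,[14.5,0.2,-0.45],0],[1,[15.2,0.2,-0.45],0],[1,[15.2,0.2,-0.45],0],[1,[15.2,0.2,-0.45],0]]}}

```text
t: 7.23
eef_pos: [0.5195, 0.0714, 0.0654]
ee_rot: [[0.004, 0.981, 0.195], [0.003, 0.195, -0.981], [-1.0, 0.004, -0.002]]
force: [-0.4, 1.0, -0.2]
finger_gap: 0.0853
```

{"api": "arm_command", "payload": {"deltas": [[0,[0,-0.1,0],0],[0,[0,-0.1,0],0],[0,[0,-0.1,0],0],[0,[0,-0.1,0],0],[0,[0,-0.1,0],0],[0,[0,-0.1,0],0],[0,[0,-0.1,0],0],[0,[0,-0.1,0],0]]}}

```text
t: 7.9
eef_pos: [0.5182, 0.0709, 0.068]
ee_rot: [[0.004, 0.981, 0.195], [0.002, 0.195, -0.981], [-1.0, 0.004, -0.001]]
force: [-5.9, -0.6, 8.7]
finger_gap: 0.05
```

{"api": "arm_command", "payload": {"deltas": [[0,[-1,0,-0.1],0],[0,[-2.5,0,-0.2],0],[0,[-5,0,-0.3],0],[0,[-7.5,0,-0.3],0],[0,[-10,0,-0.3],0],[0,[-13,0,-0.3],0],[0,[-16,0,-0.3],0],[0,[-16,0,-0.3],0],[0,[-16,0,-0.3],0],[0,[-16,0,-0.3],0]]}}

```text
t: 8.73
eef_pos: [0.5166, 0.0735, 0.2273]
ee_rot: [[0.003, 0.981, 0.195], [0.002, 0.195, -0.981], [-1.0, 0.003, -0.001]]
force: [-0.3, -0.0, -2.1]
finger_gap: 0.05
```

```bash
python3 - <<'E'
from h import *
import pickle
st=read_state(); im=capture("wrist"); t=capture("top"); print(st["eef_pos"],st["ee_rot"].round(3),st["force"].round(1),st["q"].round(2))
cv2.imwrite("pics/w4raw.png",im[:,:,::-1]); cv2.imwrite("pics/t4raw.png",t[:,:,::-1])
a=cv2.resize(im[150:450,180:480,::-1],(500,500)); 
b=cv2.resize(t[210:310,170:350,::-1],(290,160))
b=np.vstack([b,cv2.resize(t[190:290,430:530,::-1],(290,290)),np.zeros((50,290,3),np.uint8)])
cv2.imwrite("pics/w4.png",np.hstack([a,b]))
E
```

```text
[0.51664628 0.07346126 0.22733107] [[ 0.003  0.981  0.195]
 [ 0.002  0.195 -0.981]
 [-1.     0.003 -0.001]] [-0.3 -0.  -2.1] [ 0.03  0.02  1.46  0.    1.65 -0.16]
```

View pics/w4.png

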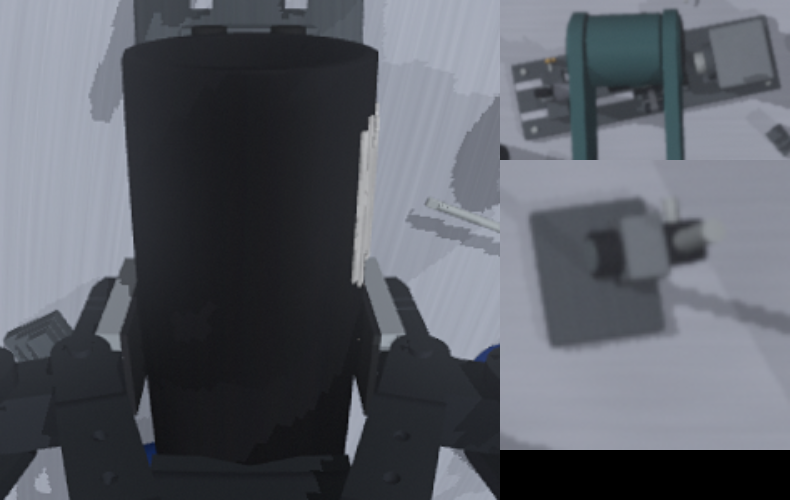

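The cup is held level in the fingers (gap 50 mm, about 2 N of weight), with the panel clear of the pads. The tailstock is still by the tab. I'm carrying it smoothly to the computed hold pose: view point ≈ (0.564, -0.249, 0.224), stand yaw ≈ 0.128.

{"api": "arm_command", "payload": {"deltas": [[0,[0,-0.2,1],0.05],[0,[0,-0.5,3],0.16],[0,[0,-0.9,5],0.27],[0,[0,-1.3,7.2],0.39],[0,[0,-1.7,9.5],0.51],[0,[0,-2.1,12],0.63],[0,[0.2,-2.5,14.2],0.75],[0,[0.4,-2.9,16.4],0.87],[0,[0.5,-3.3,18.6],0.99],[0,[0.7,-3.7,20.8],1.11],[0,[0.9,-4.1,23],1.23],[0,[1.1,-4.4,25.2],1.35],[0,[1.2,-4.8,27.2],1.46],[0,[1.3,-5.1,28.8],1.56],[0,[1.3,-5.2,29.5],1.62],[0,[1.3,-5.2,29.7],1.64],[0,[1.3,-5.2,29.7],1.64],[0,[1.3,-5.2,29.7],1.64],[0,[1.3,-5.2,29.7],1.64]]}}

```text
t: 10.42
eef_pos: [0.5228, -0.2271, 0.2117]
ee_rot: [[-0.001, 0.128, -0.992], [0.003, -0.992, -0.128], [-1.0, -0.003, 0.001]]
force: [0.3, 0.6, -0.7]
finger_gap: 0.0495
```

```bash
python3 - <<'E'
from h import *
st=read_state(); p=st["eef_pos"]; R=st["ee_rot"]; print(p.round(4),R.round(3).tolist(),st["force"].round(1),round(st["t"],2))
E3=p+R@[-.010,.026,-.038]; V=np.array([.5643,-.2491,.224]); print("eng",E3.round(4),(E3-V).round(4))
s=capture("scene");t=capture("top");w=capture("wrist")
for n,i in(("scene",s),("top",t),("wrist",w)): cv2.imwrite(f"pics/{n}5.png",i[:,:,::-1])
mid=p+R@[-.010,0,-.012]
pts=np.array([E3,V,mid-R[:,2]*.055,mid+R[:,2]*.055,p+R@[-.036,0,-.067]])
for n in("scene","top"): print(n,proj(n,pts).round(0).tolist())
print("w",wproj(pts,st).round().tolist())
a=cv2.resize(s[240:420,90:330,::-1],(480,360),interpolation=cv2.INTER_CUBIC); b=cv2.resize(t[170:290,360:520,::-1],(320,240)); c=cv2.resize(s[195:285,300:440,::-1],(320,206))
k=np.zeros((600,800,3),np.uint8); k[:360,:480]=a; k[:240,480:]=b; k[360:566,:320]=c; k[300:600,500:800]=w[150:450,180:480,::-1]
cv2.imwrite("pics/c5.png",k)
E
```

```text
[ 0.5228 -0.2271  0.2117] [[-0.001, 0.128, -0.992], [0.003, -0.992, -0.128], [-1.0, -0.003, 0.001]] [ 0.3  0.6 -0.7] 10.42
eng [ 0.5638 -0.248   0.2216] [-0.0005  0.0011 -0.0024]
scene [[237.0, 283.0], [236.0, 283.0], [256.0, 286.0], [226.0, 251.0], [255.0, 279.0]]
top [[401.0, 230.0], [402.0, 230.0], [388.0, 220.0], [395.0, 266.0], [390.0, 218.0]]
w [[403.0, 255.0], [408.0, 256.0], [332.0, 174.0], [331.0, 419.0], [332.0, 186.0]]
```

View pics/c5.png

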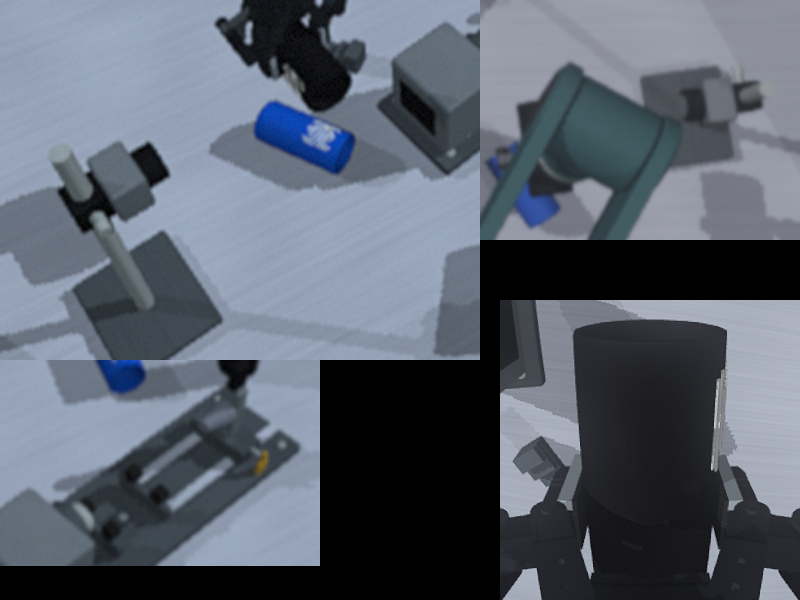

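The scene crop shows the panel at (292,80), where (294,86) was predicted, facing the lens. The tailstock pointer is still beside the tab. The wrist view suggests the panel sits a few mm baseward of my assumption, so I'll quantify that.

```bash
python3 - <<'E'
from h import *
st=read_state(); p=st["eef_pos"]; R=st["ee_rot"]
w=cv2.imread("pics/wrist5.png"); g=w[200:340,380:420].max(2); m=g>110
rows=[(i+200,np.nonzero(r)[0]+380) for i,r in enumerate(m)]
for i,r in rows[::8]: print(i,r.tolist()[:25])
th=np.arange(0,1.3,.315)
for off in(30,34,38):
  print(off)
  for e in(-18,18): print([wproj(p+R@[-.010-.026*np.sin(a),.026*np.cos(a),-(off+e)/1e3],st)[0].round().tolist() for a in th])
  print("rim top/bottom",wproj(np.array([p+R@[-.036,0,-(off+29)/1e3],p+R@[.016,0,-(off+29)/1e3]]),st).round().tolist())
E
```

```text
200 [406, 407, 408, 409, 410, 411, 412, 413, 414, 415, 416, 417, 418, 419]
208 [406, 407, 408, 409, 410, 411, 412, 413, 414, 415, 416, 417, 418, 419]
216 [405, 406, 407, 408, 409, 410, 411, 412, 413, 414, 415, 416, 417, 418, 419]
224 [401, 402, 403, 404, 405, 406, 407, 408, 409, 410, 411, 412, 413, 414, 415, 416, 417, 418, 419]
232 [397, 398, 399, 400, 401, 402, 403, 404, 405, 406, 407, 408, 409, 410, 411, 412, 413, 414, 415, 416, 417, 418, 419]
240 [396, 397, 398, 399, 400, 401, 402, 403, 404, 405, 406, 407, 408, 409, 410, 411, 412, 413, 414, 415, 416, 417, 418, 419]
248 [395, 396, 397, 398, 399, 400, 401, 402, 403, 404, 405, 406, 407, 408, 409, 410, 411, 412, 413, 414, 415, 416, 417, 418, 419]
256 [395, 396, 397, 398, 399, 400, 401, 402, 403, 404, 405, 406, 407, 408, 409, 410, 411, 412, 413, 414, 415, 416, 417, 418, 419]
264 [394, 395, 396, 397, 398, 399, 400, 401, 402, 403, 404, 405, 406, 407, 408, 409, 410, 411, 412, 413, 414, 415, 416, 417, 418]
272 [394, 395, 396, 397, 398, 399, 400, 401, 402, 403, 404, 405, 406, 407, 408, 409, 410, 411, 412, 413, 414, 415, 416, 417, 418]
280 [
[... 640 characters left out ...]
 [405, 406, 407, 408, 409, 410, 411, 412, 413, 414, 415, 416]
30
[[398.0, 317.0], [398.0, 328.0], [391.0, 339.0], [377.0, 349.0], [356.0, 355.0]]
[[405.0, 228.0], [406.0, 235.0], [399.0, 241.0], [383.0, 247.0], [360.0, 252.0]]
rim top/bottom [[332.0, 215.0], [331.0, 185.0]]
34
[[399.0, 308.0], [399.0, 319.0], [392.0, 329.0], [378.0, 339.0], [356.0, 345.0]]
[[406.0, 217.0], [407.0, 223.0], [400.0, 229.0], [384.0, 235.0], [360.0, 238.0]]
rim top/bottom [[332.0, 201.0], [331.0, 175.0]]
38
[[400.0, 299.0], [400.0, 309.0], [393.0, 320.0], [378.0, 329.0], [357.0, 335.0]]
[[406.0, 206.0], [407.0, 211.0], [400.0, 217.0], [384.0, 221.0], [360.0, 225.0]]
rim top/bottom [[332.0, 186.0], [331.0, 165.0]]
```

Fitted offset is about 35.5 mm instead of 38, and the roll matches within about 0.1 rad. I'll make a tiny correction and settle.

{"api": "arm_command", "payload": {"deltas": [[0,[-0.2,0,-0.2],0],[0,[-0.2,0,-0.2],0],[0,[-0.2,0,-0.2],0],[0,[-0.2,0,-0.2],0],[0,[-0.2,0,-0.2],0],[0,[-0.2,0,-0.2],0],[0,[-0.2,0,-0.2],0],[0,[-0.2,0,-0.2],0]]}}

```text
t: 11.23
eef_pos: [0.5249, -0.227, 0.2142]
ee_rot: [[-0.0, 0.128, -0.992], [0.002, -0.992, -0.128], [-1.0, -0.002, -0.0]]
force: [-0.4, -0.5, -1.8]
finger_gap: 0.0495
```

```bash
python3 - <<'E'
from h import *
st=read_state(); p=st["eef_pos"]; R=st["ee_rot"]
print((p+R@[-.010,.026,-.0355]-[.5643,-.2491,.224]).round(4),st["finger_gap"],abs(st["qd"]).max().round(4),round(st["t"],2))
print(job_done())
E
```

```text
[-0.0008  0.0008  0.0002] 0.04945385433603822 0.0014 11.23
the job is handed in; nothing more can be done
None
```

The cup is being held in front of the inspection camera and the job is handed in, at about 11.2 s on the clock. `job_done` gives no verdict.

**What I did:** I slid the tailstock back about 84 mm by its grip block to the brass tab while the cup lay in the fixture. Then I gripped the cup about 10 mm to the base side of its middle, lifted it clear, and turned it to face the lens.

**Last checks:**
- **Tailstock:** the pointer measured about 1.5 mm past the tab, so I moved it back 1 mm. I didn't measure it again after letting go; in the last scene picture it is still beside the tab.
- **Engraving position:** it is within about 1 mm of the view point I worked out. The lens position behind that is uncertain by about 5 mm, as is the stand's angle by about 0.02 rad.
- **Cup hold:** the tool is level within 0.003 rad, and the cup's roll looks within about 0.1 rad. The arm was still, with the fingers closed on the cup at 49.5 mm.
- **Bystanders and camera:** I never came near the camera or the loose items. The camera looked unmoved in the last pictures, but I didn't measure it or the loose items.

**Disagreements:**
- My first estimate of the cup's position along its axis was about 2.5 mm off, which I corrected from the wrist view.
- The tool settled about 4 mm from its target when it gripped the tailstock, with no effect on the result.

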